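# Find which screw lid fits which jar and close both

### The arm

A 6-joint arm with a two-finger parallel gripper is mounted at the origin on the work surface. World frame = base frame: x ahead of the robot, y to its left, z up, the work surface at z = 0. Lengths are in m, angles in rad, forces in N, time in s.
With the tool pointing down it reaches from about 0.35 to 0.925 m from the base axis. Payload 6.4 kg.
Tool frame: the origin (TCP) lies between the finger pads; the fingertips stand 17 mm ahead of it and the grasp point (between the pads) lies 2 mm behind it; z points along the fingers, x is the direction in which the jaws open and shut, and the axes are right-handed (so a half turn about z gives the same grasp; the last joint's range is limited). The gripper opens to 94 mm and grips with 3 to 60 N. Pads are 16 mm wide; open, the fingers measure 119 mm over their backs; the gripper's body (75 mm by 177 mm) begins 78 mm behind the grasp point.
Start: joints at [1.13, 0.245, 1.558, -0, 1.339, -0.174], TCP at [0.171, 0.627, 0.222] pointing down, gripper open.
Joint ranges: [-3.13, 3.13], [-1.02, 2.26], [0.13, 2.54], [-0.95, 4.09], [0.21, 2.88], [-2.74, 2.74]. Speed limits (rad/s): [2.57, 2.57, 3.14, 3.14, 3.14, 3.14].

### API

Orientations are given as a 3x3 rotation matrix whose columns are the frame's x, y, z axes.
In Python, from workcell import arm gives the robot as it stands.
- The arm moves only by the shell command python3 -m inch 'ROWS'. ROWS is text: rows parted by semicolons, each of 5 numbers parted by spaces: the shift along the tool's x, y, z in cm, then the turn about the tool's z in degrees, then the closure, from 0 (fully open) to 1 (shut). In form: tx ty tz twist fingers; .... A call has 1 to 5 rows; each row is the pose to reach, as a shift and turn from the pose commanded when the call began, along the tool's axes at that moment; what a row does not reach only later rows make up. A row lasts 1/8 s, in which the tool goes at most 62.5 mm and 10.7 degrees, less where a joint would pass 70% of its speed; a pose out of reach is approached as far as the arm can. A call with a gripper value outside its range is refused whole. The fingers move at their own pace and stop on an object; the grip force is fixed at half the most. Time passes only in rows, so rows that repeat a pose let the fingers close. It gives the time, the measured TCP pose, the force and the opening at its end, in the units of the state.
- arm.read_state(): the state, without advancing time (a new reading comes with each control period).
- arm.read_camera(name): name is "scene" or "side" or "wrist"; returns the picture (420x560x3 uint8, red, green, blue); there is no depth.
- arm.calibration(name): a dict with "intrinsics" (3x3 intrinsics, pixels), "extrinsics" (4x4, takes a point from world to camera coordinates); the wrist camera has in their place "mount" (4x4, takes a point from camera to tool coordinates, whose origin is the TCP and whose axes are the tool frame's). Camera axes: x right, y up, looking along -z (the intrinsics and any distortion apply to the point x, -y, -z); pixel columns grow to the right and rows downward; lengths in m; the calibration is good to about 2 mm. The wrist camera is an equidistant fisheye: a pixel r from the principal point sees the ray r / f radians off the axis. A picture is of the moment at which its call begins: read the wrist's pose just before it. calibration takes no time and is no camera call.
- arm.finish_job(): hands the job in, once; it reports no verdict.
The state is a dict: "clock": time; "joint_pos": joint angles; "qd": joint speeds; "joint_efforts": joint torques, N m; "tcp_pos": TCP position; "tcp_rot": TCP orientation; "contact_force": force on the tool from outside, world axes, zero at the start; "wrist_torque": the same for the moment, N m; "finger_gap": opening from 0.0 (shut) to 1.0 (fully open).
Only numpy, scipy, OpenCV 4.12 (cv2) and the standard library are available. Lean on these libraries where they do the work, as an engineer would, in place of code of your own. Each camera call takes 0.05 s, during which the arm holds its last target.

### The job

Two jars of caps stand open in the stand and their two lids lie in the cardboard tray. The lids look alike but each fits only one jar: try them by screwing, take a lid that jams back off, and close both jars with each lid screwed fully home and let go. Do not push the loose tools and bench items about.

Things in the scene. Friction and masses are not known exactly. Their poses are not given: they have to be found in the camera images.
- stand: Aluminium plate 150 x 270 x 12 mm fixed on the bench. Two white jars (body 100 mm across, threaded neck 75 mm across) are fixed upright in its nests, 140 mm apart along its y axis. They look alike; which jar is in which nest varies. Origin at the centre of its underside, z up.
- mouth_1 (a point): Centre of the open mouth, level with the rim, of the jar in the stand's +y nest, 124 mm above the bench; axes as the stand's. To put a lid on: hold it level, centred within 3 mm, its bar along this x axis (black marks; either way round, within 8 degrees), and lower it till the lugs rest on the thread start: lid centre 11 mm above this point (higher if the bar points elsewhere).
- mouth_2 (a point): The same for the jar in the -y nest. Then turn it clockwise from above, letting it sink 1 mm per 6 degrees (2 mm of play). The right lid stops at 60 degrees, bar at the red marks, top on the rim, centre 1 mm above this point: home. The wrong one jams hard near 28 degrees (over 1 Nm), 5 mm too high: turn it back to the start and lift it off. Turned lids will not lift.
- tray: Fixed open cardboard tray 130 x 250 mm, walls 26 mm tall, floor 4 mm thick; the lids lie in it. Origin at the centre of its underside.
- lid_1_mid (a point): Centre (half-way up) of a loose lid lying top up: round blue cap 91 mm across, 34 mm tall, with a yellow grip bar 70 long, 16 thick, 28 mm tall standing across its top; 62 mm tall in all, this point 31 mm above its underside, 3 mm below the foot of the bar. x along the bar, z up. 0.11 kg. Under it, two thread lugs at the bar's two ends.
- lid_2_mid (a point): Centre of the other lid, alike in size and look, axes as lid_1_mid. The threads inside differ: each lid fits only one jar, and which is not marked. A half turn of a lid makes no difference.
- screwdriver_grip (a point): Bystander: loose red screwdriver 170 mm long lying on the bench between tray and stand; this point is on its handle. Leave it alone.
- brush_grip (a point): Bystander: loose red brush 180 mm long lying to the left. Leave it alone.
- spray_mid (a point): Bystander: loose white bottle 60 mm across, 150 mm tall, standing at the back; this point is its centre. Leave it alone.
- tape_mid (a point): Bystander: loose green tape roll 90 mm across, 24 mm tall, to the right; this point is its centre. Leave it alone.
- tweezers_mid (a point): Bystander: loose steel tweezers 120 mm long lying to the left. Leave them alone.
Mind the look-alikes: they are no part of the job. What is shaped like the part that bears lid_1_mid but pink is not meant.

How it is judged:
At the end, for the whole second after the job is handed in: Each jar carries one lid screwed fully home: each lid's centre within 6 mm of its jar's axis and no more than 3.5 mm above (nor 4 mm below) the rim, i.e. within 2.5 mm of the home height, level within 0.06 rad, its bar turned 50 to 72 degrees from the black marks (stop at 60) (((horizontal distance between lid_1_mid and mouth_1 below 0.006 m and z of lid_1_mid in the frame of mouth_1 between -0.004 and 0.0035 m and angle between each of lid_1_mid, lid_2_mid's own z axis and vertical below 0.06 rad and angle between the x axis of lid_1_mid and the x axis of mouth_1, either way round between 0.87 and 1.25 rad and horizontal distance between lid_2_mid and mouth_2 below 0.006 m and z of lid_2_mid in the frame of mouth_2 between -0.004 and 0.0035 m and angle between the x axis of lid_2_mid and the x axis of mouth_2, either way round between 0.87 and 1.25 rad) or (horizontal distance between lid_1_mid and mouth_2 below 0.006 m and z of lid_1_mid in the frame of mouth_2 between -0.004 and 0.0035 m and angle between each of lid_1_mid, lid_2_mid's own z axis and vertical below 0.06 rad and angle between the x axis of lid_1_mid and the x axis of mouth_2, either way round between 0.87 and 1.25 rad and horizontal distance between lid_2_mid and mouth_1 below 0.006 m and z of lid_2_mid in the frame of mouth_1 between -0.004 and 0.0035 m and angle between the x axis of lid_2_mid and the x axis of mouth_1, either way round between 0.87 and 1.25 rad))); the robot touches nothing.
It fails at once if the screwdriver is pushed more than 30 mm (distance of screwdriver_grip from where it was at the start of the episode above 0.03 m).
It fails at once if the brush is pushed more than 30 mm (distance of brush_grip from where it was at the start of the episode above 0.03 m).
It fails at once if the spray bottle is pushed more than 30 mm (distance of spray_mid from where it was at the start of the episode above 0.03 m).
It fails at once if the tape roll is pushed more than 30 mm (distance of tape_mid from where it was at the start of the episode above 0.03 m).
It fails at once if the tweezers is pushed more than 30 mm (distance of tweezers_mid from where it was at the start of the episode above 0.03 m).
It also fails if it takes over 72 s, if anything falls off the work surface, if the arm or the gripper's body presses on something with over 40 N, if the wrist force passes 120 N, or if a joint passes its speed limit or range.

## Working session

There is one attempt and no reset: what is moved stays moved. The work goes in short steps, Python scripts to look and compute and a shell command to move; the robot and the scene stay as the last step left them, time stands still between calls to the robot, and variables do not carry over. Pictures are saved under pics/ and viewed, and the job is handed in when it is done.

```bash
mkdir -p pics; ls
python3 - <<'E'
from workcell import arm
import cv2
print(arm.read_state())
for n in ("scene","side","wrist"):
    print(n,arm.calibration(n))
    cv2.imwrite(f"pics/{n}0.png",arm.read_camera(n)[:,:,::-1])
E
```

```text
pics
{'clock': 0.0, 'joint_pos': array([ 1.12994139e+00,  2.45767722e-01,  1.55899680e+00,  1.22758256e-06,
        1.33870228e+00, -1.74113606e-01]), 'qd': array([ 0.00104884, -0.00119483,  0.00120635, -0.00170286,  0.0001004 ,
       -0.00176067]), 'joint_efforts': array([-1.64153123e-03, -4.15813279e+01, -3.14603841e+01,  6.84296689e-02,
        3.28686205e-02, -1.40858006e-04]), 'tcp_pos': array([0.17109105, 0.62649364, 0.22138424]), 'tcp_rot': array([[ 2.63588953e-01,  9.64634761e-01, -8.00804131e-04],
       [ 9.64633328e-01, -2.63589968e-01, -1.69444716e-03],
       [-1.84560656e-03, -3.25844801e-04, -9.99998244e-01]]), 'contact_force': array([ 0.59609567, -0.59514743,  0.29539504]), 'wrist_torque': array([-0.02402508, -0.00047983, -0.0102651 ]), 'finger_gap': 0.9999670133230415}
scene {'intrinsics': array([[494.81433502,   0.        , 282.36891858],
       [  0.        , 494.81433502, 217.20979335],
       [  0.        ,   0.        ,   1.        ]]), 'extrinsics': array([[-0.8736919 ,  0.48613191,  0.01839093,  0.46146076],
       [-0.26050882, -0.49945267,  0.82624584,  0.0
[... 395 characters left out ...]
17011755,  0.52170799,  0.8359909 , -0.20214749],
       [-0.26457454, -0.79302639,  0.54873441, -1.4787141 ],
       [ 0.        ,  0.        ,  0.        ,  1.        ]])}
wrist {'intrinsics': array([[325.1922621 ,   0.        , 275.73354664],
       [  0.        , 325.1922621 , 212.16668681],
       [  0.        ,   0.        ,   1.        ]]), 'mount': array([[ 9.99999483e-01, -7.32100771e-04,  7.05942312e-04,
        -8.41402937e-04],
       [-5.06504813e-04, -9.60427720e-01, -2.78528882e-01,
        -8.05448125e-02],
       [ 8.81917775e-04,  2.78528381e-01, -9.60427594e-01,
        -1.62762750e-01],
       [ 0.00000000e+00,  0.00000000e+00,  0.00000000e+00,
         1.00000000e+00]])}
```

View pics/scene0.png

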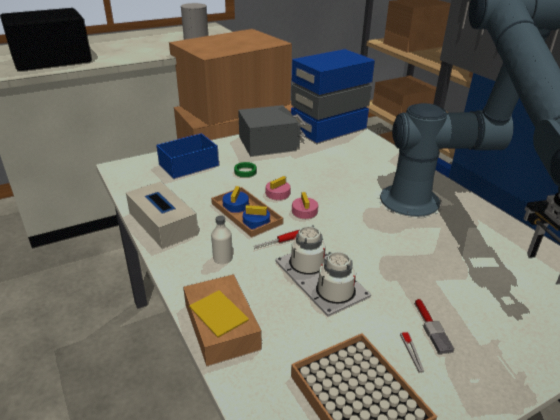

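View pics/side0.png

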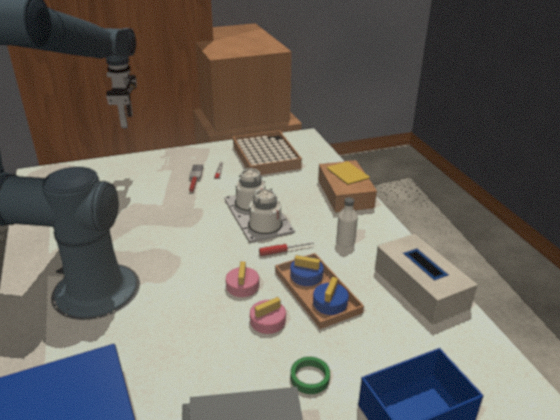

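View pics/wrist0.png

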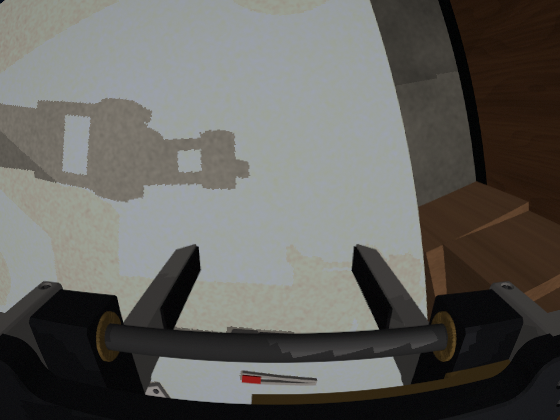

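The blue lids are at scene px (236,200) and (256,215), in the brown tray. The pink look-alikes at (278,190) and (305,208) are outside it and aren't meant. I'll confirm this in enlarged crops and measure from them.

```bash
cat > h.py <<'E'
import numpy as np, cv2
from workcell import arm
def ray(n,u,v,st=None):
    c=arm.calibration(n);K=c["intrinsics"]
    x=(u-K[0,2])/K[0,0];y=(v-K[1,2])/K[1,1]
    if n!="wrist":
        d=np.array([x,-y,-1.]);E=c["extrinsics"];R=E[:3,:3]
        return -R.T@E[:3,3],R.T@d/np.linalg.norm(d)
    r=np.hypot(x,y);d=np.array([np.sin(r)*x/r,-np.sin(r)*y/r,-np.cos(r)])
    M=c["mount"];R,p=np.array(st["tcp_rot"]),np.array(st["tcp_pos"])
    return p+R@M[:3,3],R@M[:3,:3]@d
def atz(n,u,v,z,st=None):
    o,d=ray(n,u,v,st);return o+d*(z-o[2])/d[2]
def tri(*rs):
    A=sum(np.eye(3)-np.outer(d,d) for o,d in rs);b=sum((np.eye(3)-np.outer(d,d))@o for o,d in rs)
    return np.linalg.solve(A,b)
def proj(n,P,st=None):
    c=arm.calibration(n);K=c["intrinsics"]
    if n!="wrist":
        E=c["extrinsics"];q=E[:3,:3]@np.array(P)+E[:3,3]
        return K[0,0]*q[0]/-q[2]+K[0,2],K[1,1]*-q[1]/-q[2]+K[1,2]
    M=c["mount"];R,p=np.array(st["tcp_rot"]),np.array(st["tcp_pos"])
    q=M[:3,:3].T@(R.T@(np.array(P)-p)-M[:3,3])
    s=np.hypot(q[0],q[1]);t=np.arctan2(s,-q[2])
    return K[0,0]*t*q[0]/s+K[0,2],K[1,1]*t*-q[1]/s+K[1,2]
def crop(img,x0,y0,x1,y1,s,name):
    cv2.imwrite(name,cv2.resize(img[y0:y1,x0:x1],None,fx=s,fy=s,interpolation=cv2.INTER_CUBIC))
E
python3 - <<'E'
from h import *
a=cv2.imread("pics/scene0.png");b=cv2.imread("pics/side0.png")
crop(a,205,165,385,315,4,"pics/c1.png");crop(b,210,150,370,340,3,"pics/c2.png")
for n,u,v in (("scene",236,200),("scene",256,215),("side",307,270),("side",331,298)): print(atz(n,u,v,.04))
for n,u,v in (("scene",310,232),("scene",339,258),("side",250,175),("side",264,195)): print(atz(n,u,v,.124))
E
```

```text
[ 0.58586627 -0.22737783  0.04      ]
[ 0.56609534 -0.11263808  0.04      ]
[ 0.55569105 -0.15106307  0.04      ]
[ 0.57361516 -0.2752886   0.04      ]
[0.52272057 0.14847608 0.124     ]
[0.51622439 0.28536071 0.124     ]
[0.5141401  0.26049973 0.124     ]
[0.52040573 0.1282947  0.124     ]
```

View pics/c1.png

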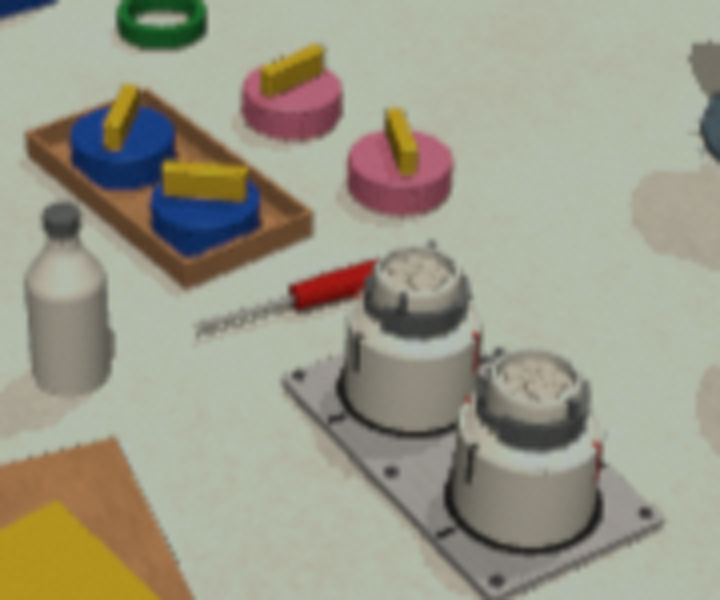

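View pics/c2.png

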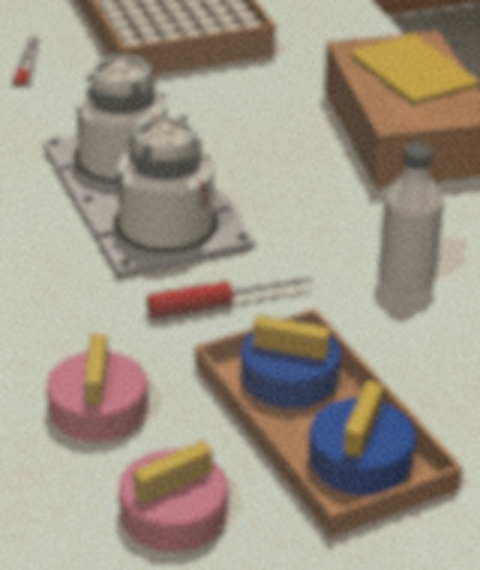

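Confirmed: the two blue lids with yellow bars are in the tray, and the pink pair lies outside. First I'll take rough bar and jar measurements, then look with the wrist camera.

Run:
```python
from h import *
def s(u,v): return (205+u/4,165+v/4)
def d(u,v): return (210+u/3,150+v/3)
# bar top ends
for nm,a,b,c,e in (("A",(128,90),(112,122),(373,385),(352,427)),("B",(165,167),(247,171),(257,322),(329,333))):
    for n,f,p in (("scene",s,a),("scene",s,b),("side",d,c),("side",d,e)):
        print(nm,n,atz(n,*f(*p),.066)[:2])
for nm,p in (("b1",(298,375)),("b2",(497,580)),("b3",(645,512)),("mid",(391,472))): print(nm,atz("scene",*s(*p),.012)[:2])
for nm,p in (("b",(55,145)),("b",(122,272)),("b",(243,243))): print(nm,atz("side",*d(*p),.012)[:2])
print("spray",atz("scene",*s(68,385),.0)[:2],atz("side",*d(403,300),.0)[:2])
```

```text
A scene [ 0.56504199 -0.2622495 ]
A scene [ 0.59933178 -0.22030105]
A side [ 0.5987072  -0.23456679]
A side [ 0.56036851 -0.27916674]
B scene [ 0.5897663  -0.13625318]
B scene [ 0.53274222 -0.09981929]
B side [ 0.5335245  -0.12006552]
B side [ 0.58978187 -0.1554223 ]
b1 [0.5905629  0.09386713]
b2 [0.57732723 0.34486045]
b3 [0.44971368 0.33825534]
mid [0.5846185  0.22003795]
b [0.45241193 0.32129345]
b [0.45723707 0.06392197]
b [0.58987663 0.0739576 ]
spray [0.74298209 0.01033778] [ 0.71409948 -0.05232236]
```

Run:
```python
from h import *
st=arm.read_state()
p=st["tcp_pos"];R=st["tcp_rot"]
for n in ("scene","side"):
    print(n,[np.round(proj(n,p+R@np.array(o)),1) for o in ((.05,0,.017),(-.05,0,.017),(0.05,0,-.08),(-.05,0,-.08))],proj(n,[0,0,0]))
    im=cv2.imread(f"pics/{n}0.png")
    for o in ((.05,0,.017),(-.05,0,.017)):
        q=proj(n,p+R@np.array(o)); cv2.circle(im,(int(q[0]+.5),int(q[1]+.5)),1,(0,0,255),-1)
    u,v=map(int,proj(n,p)); 
    u=max(min(u,500),60)
    crop(im,u-60,v-60,u+60,v+60,5,f"pics/t{n}.png")
```

```text
scene [array([558. , 282.9]), array([530.1, 256.1]), array([572.8, 249.5]), array([542.6, 223.8])] (np.float64(408.5382811061651), np.float64(199.3096287795056))
side [array([128.9, 115.4]), array([123.9, 127. ]), array([124.9,  89.3]), array([119.5, 100. ])] (np.float64(95.14635474991417), np.float64(288.31878264861655))
```

View pics/tscene.png

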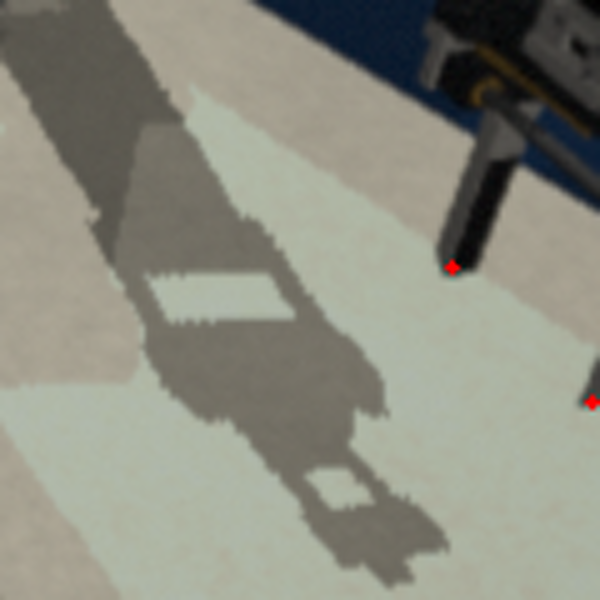

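View pics/tside.png

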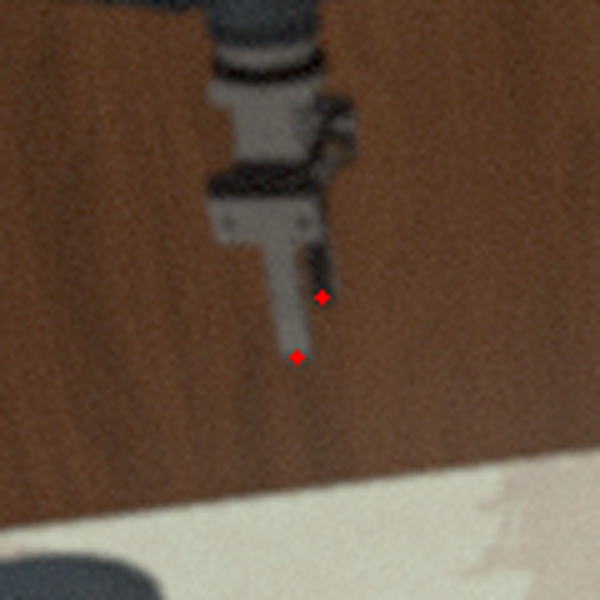

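Run:
```python
from h import *
def s(u,v): return ray("scene",205+u/4,165+v/4)
def d(u,v): return ray("side",210+u/3,150+v/3)
def t(nm,a,b):
    r=(s(*a),d(*b));P=tri(*r);print(nm,P.round(4),[round(float(np.linalg.norm(np.cross(P-o,q))),4) for o,q in r])
t("b3",(645,512),(55,145));t("b1",(298,375),(243,243))
t("A1",(128,90),(352,427));t("A2",(112,122),(373,385));t("B1",(165,167),(329,333));t("B2",(247,171),(257,322))
t("spraycap",(62,210),(418,148)); t("sprayfoot",(68,385),(403,308))
print([ray(n,0,0)[0] for n in("scene","side")])
```

```text
b3 [0.4508 0.3335 0.0069] [0.0045, 0.0045]
b1 [0.59   0.0853 0.0051] [0.0038, 0.0038]
A1 [ 0.5621 -0.2723  0.0599] [0.0014, 0.0014]
A2 [ 0.5987 -0.2285  0.0613] [0.0027, 0.0027]
B1 [ 0.5894 -0.1465  0.0598] [0.004, 0.004]
B2 [ 0.5325 -0.11    0.0595] [0.0045, 0.0045]
spraycap [ 0.7354 -0.0075  0.1472] [0.0031, 0.0031]
sprayfoot [ 0.7286 -0.0264 -0.0322] [0.0003, 0.0003]
[array([1.1637732 , 1.10614124, 0.9563365 ]), array([ 0.11193269, -1.22252556,  0.98195702])]
```

```bash
cat >> h.py <<'E'
def go(P,yaw=None):
    st=arm.read_state();R=np.array(st["tcp_rot"]);p=np.array(st["tcp_pos"])
    y=np.degrees(np.arctan2(R[1,0],R[0,0]))
    dz=R.T@(np.array(P)-p)*100
    tw=0 if yaw is None else (y-yaw+180)%360-180
    print("clock",round(float(st["clock"]),2),"yaw",round(float(y),2),"p",p.round(4),"row",dz.round(2),round(float(tw),2),"gap",round(float(st["finger_gap"]),3),"F",np.round(st["contact_force"],1),"M",np.round(st["wrist_torque"],2),"q",np.round(st["joint_pos"],2))
E
python3 -c "
from h import *
go([.61,.21,.30],93)"
```

```text
clock 0.15 yaw 74.71 p [0.1712 0.6266 0.2216] row [-28.63  53.31  -7.81] -18.29 gap 1.002 F [0.1 0.  0.2] M [0.02 0.02 0.03] q [ 1.13  0.25  1.56 -0.    1.34 -0.17]
```

```bash
python3 -m inch '-14 26 -7.8 -9 0; -28.6 53.3 -7.8 -18.3 0; -28.6 53.3 -7.8 -18.3 0; -28.6 53.3 -7.8 -18.3 0; -28.6 53.3 -7.8 -18.3 0'; python3 -c "
from h import *
go([.61,.21,.30],93)"
```

```text
clock: 0.78
tcp_pos: [0.3964, 0.4128, 0.2668]
tcp_rot: [[-0.053, 0.999, -0.0], [0.999, 0.053, -0.0], [-0.0, -0.0, -1.0]]
contact_force: [0.8, -0.1, -0.5]
finger_gap: 1.0
clock 0.78 yaw 93.02 p [0.3964 0.4128 0.2668] row [-21.37  20.27  -3.32] 0.02 gap 1.0 F [ 0.8 -0.1 -0.5] M [ 0.02  0.01 -0.01] q [ 0.61  0.03  1.71  0.    1.4  -1.02]
```

```bash
python3 -m inch '-21.4 20.3 -3.3 0 0; -21.4 20.3 -3.3 0 0; -21.4 20.3 -3.3 0 0; -21.4 20.3 -3.3 0 0; -21.4 20.3 -3.3 0 0'
cat > snap.py <<'E'
import sys
from h import *
import pickle
st=arm.read_state(); im=arm.read_camera("wrist")[:,:,::-1]
n=sys.argv[1]; cv2.imwrite(f"pics/{n}.png",im); pickle.dump(st,open(f"pics/{n}.pkl","wb"))
go(st["tcp_pos"])
E
python3 snap.py w1
```

```text
clock: 1.4
tcp_pos: [0.6107, 0.2092, 0.2996]
tcp_rot: [[-0.051, 0.999, -0.0], [0.999, 0.051, -0.0], [-0.0, -0.0, -1.0]]
contact_force: [-0.2, 0.5, -0.6]
finger_gap: 1.001
clock 1.45 yaw 92.7 p [0.6139 0.2055 0.3   ] row [ 0.38 -0.3   0.03] 0.0 gap 1.0 F [-0.1 -2.6  0.9] M [-0.05 -0.03 -0.01] q [ 0.15  0.19  1.48 -0.    1.47 -1.47]
```

View pics/w1.png

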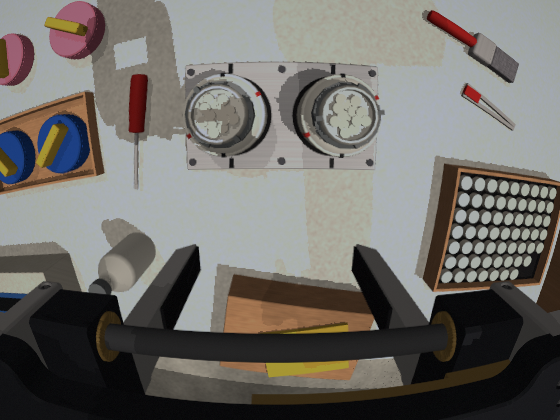

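The stand is at px (187–378, 63–170), with jar mouths near (218,113) and (350,110), and the lids are at left. The arm was still settling, so I'll take another picture and enlarge it.

```bash
python3 snap.py w2
python3 - <<'E'
from h import *
im=cv2.imread("pics/w2.png"); crop(im,180,55,390,180,3.8,"pics/w2c.png"); crop(im,0,80,110,200,5,"pics/w2d.png")
E
```

```text
clock 1.5 yaw 92.72 p [0.6119 0.2079 0.2995] row [-0.25  0.19 -0.04] 0.0 gap 0.999 F [-0.   0.  -0.5] M [0.06 0.   0.05] q [ 0.15  0.18  1.49 -0.    1.47 -1.47]
```

View pics/w2c.png

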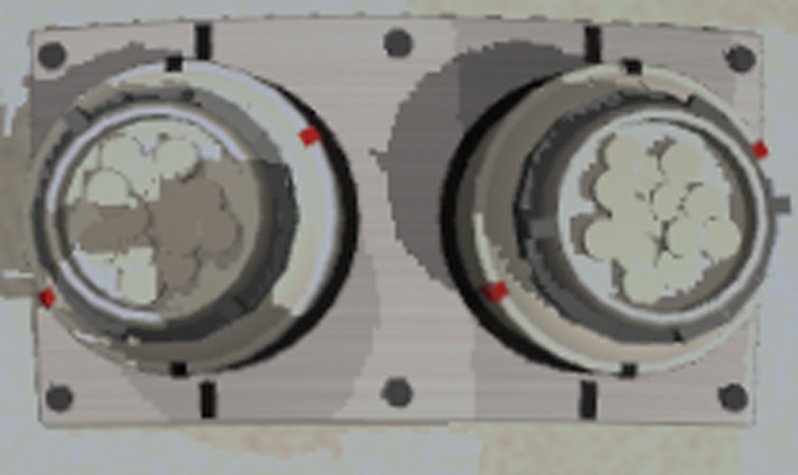

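View pics/w2d.png

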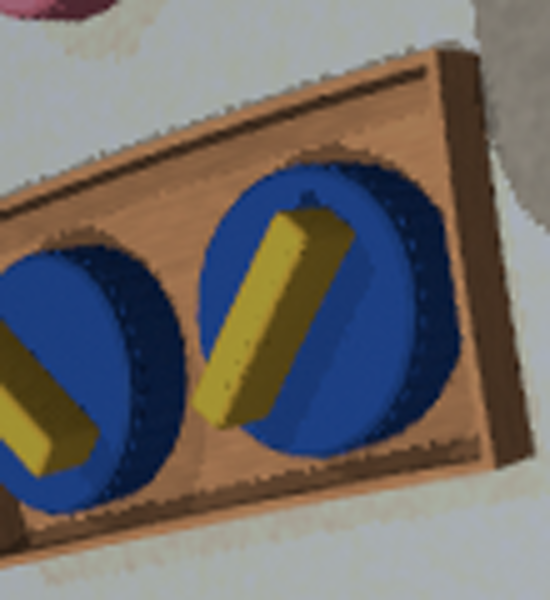

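Run:
```python
from h import *
import pickle
st=pickle.load(open("pics/w2.pkl","rb"))
def f(u,v,z): return atz("wrist",180+u/3.8,55+v/3.8,z,st)[:2]
B={k:f(*p,.013) for k,p in dict(TL=(52,55),TR=(741,58),BL=(59,398),BR=(734,397),MT=(398,43),MB=(399,392)).items()}
for k in B: print(k,B[k].round(4))
print("center",np.mean([B[k] for k in("TL","TR","BL","BR")],0).round(4))
yd=B["TR"]-B["TL"]+B["BR"]-B["BL"];yd/=np.linalg.norm(yd);print("stand y",yd, "yaw",np.degrees(np.arctan2(-yd[0],yd[1])))
xd=B["MB"]-B["MT"];print("x yaw",np.degrees(np.arctan2(xd[1],xd[0])))
m=[f(*p,.0125) for p in((203,42),(208,398),(593,44),(588,400))]
for a,b in((0,1),(2,3)):
    d=m[b]-m[a];print("mark",(m[a]+m[b])/2,np.degrees(np.arctan2(d[1],d[0])))
for p in((156,212),(662,214)): print("rim",f(*p,.124).round(4))
def g(u,v,z): return atz("wrist",u/5,80+v/5,z,st)[:2]
# bar B top corners
for p in ((285,212),(350,235),(195,412),(240,428)): print("barB",g(*p,.066).round(4))
```

```text
TL [0.4641 0.0826]
TR [0.4513 0.3344]
BL [0.5924 0.0888]
BR [0.5791 0.341 ]
MT [0.4579 0.2082]
MB [0.5856 0.215 ]
center [0.5217 0.2117]
stand y [-0.05158896  0.9986684 ] yaw 2.9571425806291716
x yaw 3.021472904084791
mark [0.52524182 0.14168889] 2.9451614564259048
mark [0.51851384 0.28173472] 2.777354357941312
rim [0.5253 0.1429]
rim [0.5182 0.2812]
barB [ 0.5312 -0.1109]
barB [ 0.5392 -0.0865]
barB [ 0.5885 -0.1515]
barB [ 0.5936 -0.1329]
```

```bash
python3 -c "
from h import *
go([.64,-.19,.24],57)"
```

```text
clock 1.5 yaw 92.72 p [0.6119 0.2079 0.2995] row [-39.87   0.92   5.98] 35.72 gap 0.999 F [-0.   0.  -0.5] M [0.06 0.   0.05] q [ 0.15  0.18  1.49 -0.    1.47 -1.47]
```

```bash
python3 -m inch '-6 0 2 8 0; -39.9 0.9 6 35.7 0; -39.9 0.9 6 35.7 0; -39.9 0.9 6 35.7 0; -39.9 0.9 6 35.7 0'; python3 -c "
from h import *
go([.64,-.19,.24],57)"
```

```text
clock: 2.12
tcp_pos: [0.6315, -0.096, 0.2501]
tcp_rot: [[0.54, 0.842, -0.0], [0.842, -0.54, 0.001], [0.0, -0.001, -1.0]]
contact_force: [0.6, 0.7, -0.2]
finger_gap: 0.998
clock 2.12 yaw 57.34 p [ 0.6315 -0.096   0.2501] row [-7.45  5.79  1.  ] 0.34 gap 0.998 F [ 0.6  0.7 -0.2] M [-0.03  0.   -0.04] q [-0.33  0.2   1.56  0.    1.38 -1.33]
```

```bash
python3 -m inch '-6 4.6 0.8 0.3 0; -7.5 5.8 1 0.3 0; -7.5 5.8 1 0.3 0; -7.5 5.8 1 0.3 0'; python3 snap.py w3
python3 - <<'E'
from h import *
im=cv2.imread("pics/w3.png"); crop(im,0,0,560,420,1.4,"pics/w3c.png")
E
```

```text
clock: 2.62
tcp_pos: [0.6403, -0.1882, 0.2404]
tcp_rot: [[0.543, 0.839, -0.0], [0.839, -0.543, 0.001], [0.0, -0.001, -1.0]]
contact_force: [-0.3, -0.2, 1.2]
finger_gap: 1.0
clock 2.67 yaw 57.11 p [ 0.6404 -0.188   0.2407] row [-0.03  0.    0.02] 0.0 gap 0.996 F [ 0.6  0.7 -0.1] M [-0.01  0.06 -0.05] q [-0.46  0.27  1.49  0.    1.38 -1.45]
```

View pics/w3c.png

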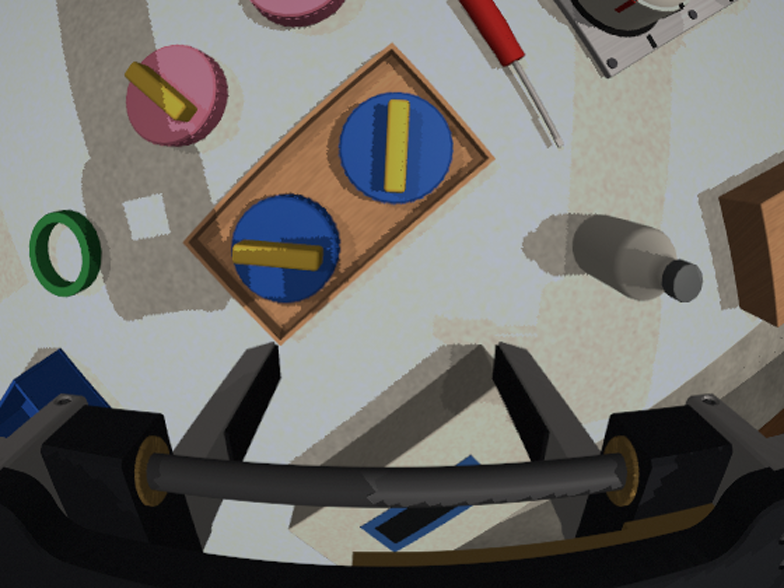

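Run:
```python
from h import *
im=cv2.imread("pics/w3.png"); crop(im,150,60,335,220,4.2,"pics/w3d.png")
```

```text
(no output)
```

View pics/w3d.png

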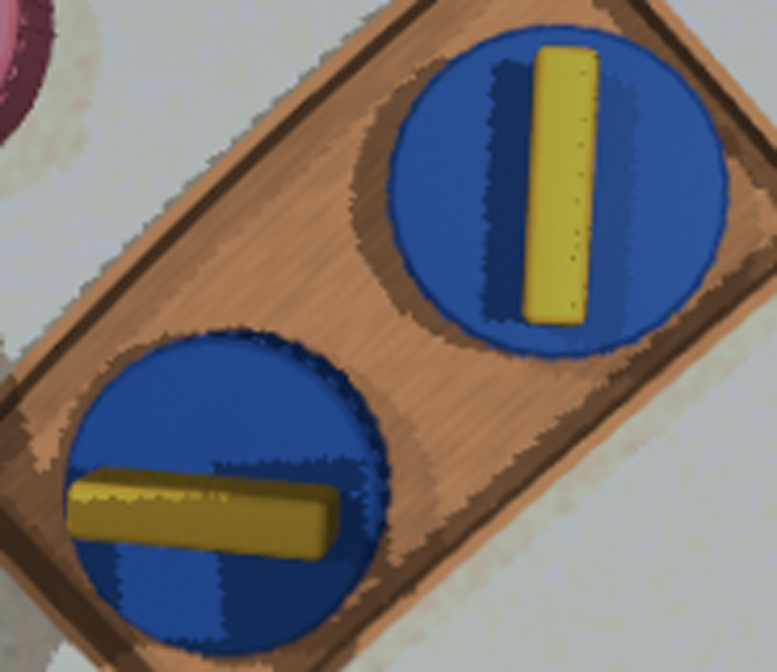

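Run:
```python
from h import *
import pickle
st=pickle.load(open("pics/w3.pkl","rb"))
def f(u,v,z): return atz("wrist",150+u/4.2,60+v/4.2,z,st)[:2]
for nm,c in dict(B=((540,47),(598,50),(584,324),(523,318)),A=((72,480),(328,500),(325,559),(66,540))).items():
    P=[f(*p,.066) for p in c]
    m=np.mean(P,0)
    e=[np.linalg.norm(P[i]-P[(i+1)%4]) for i in range(4)]
    d=(P[2]+P[3]-P[0]-P[1]) if nm=="B" else (P[1]+P[2]-P[0]-P[3])
    print(nm,m.round(4),"ang",np.degrees(np.arctan2(d[1],d[0])),np.round(e,4))
print("disc",f(558,190,.038),f(228,492,.038))
```

```text
B [ 0.5623 -0.1291] ang -35.999427159319175 [0.0141 0.0682 0.015  0.0674]
A [ 0.5813 -0.2527] ang 52.037593752674695 [0.0681 0.0153 0.0696 0.0162]
disc [ 0.56231449 -0.1293468 ] [ 0.5810054  -0.24920689]
```

```bash
python3 -c "
from h import *
go([.5623,-.1291,.1],54)
go([.5623,-.1291,.058],54)"
```

```text
clock 2.67 yaw 57.11 p [ 0.6404 -0.188   0.2407] row [ 0.7  -9.75 14.07] 3.11 gap 0.996 F [ 0.6  0.7 -0.1] M [-0.01  0.06 -0.05] q [-0.46  0.27  1.49  0.    1.38 -1.45]
clock 2.67 yaw 57.11 p [ 0.6404 -0.188   0.2407] row [ 0.7  -9.75 18.27] 3.11 gap 0.996 F [ 0.6  0.7 -0.1] M [-0.01  0.06 -0.05] q [-0.46  0.27  1.49  0.    1.38 -1.45]
```

```bash
python3 -m inch '0.4 -6 3 3 0; 0.7 -9.7 8 3.1 0; 0.7 -9.7 12 3.1 0; 0.7 -9.7 14 3.1 0; 0.7 -9.7 14 3.1 0'; python3 snap.py w4
```

```text
clock: 3.3
tcp_pos: [0.5627, -0.1304, 0.1001]
tcp_rot: [[0.588, 0.809, -0.001], [0.809, -0.588, 0.001], [-0.0, -0.001, -1.0]]
contact_force: [-0.1, 0.1, -0.0]
finger_gap: 1.002
clock 3.35 yaw 53.95 p [ 0.5638 -0.1311  0.1016] row [-0.   -0.13  0.15] 0.0 gap 0.999 F [ 0.4 -1.  -0.2] M [ 0.   -0.08  0.02] q [-0.42  0.22  1.82  0.    1.1  -1.37]
```

View pics/w4.png

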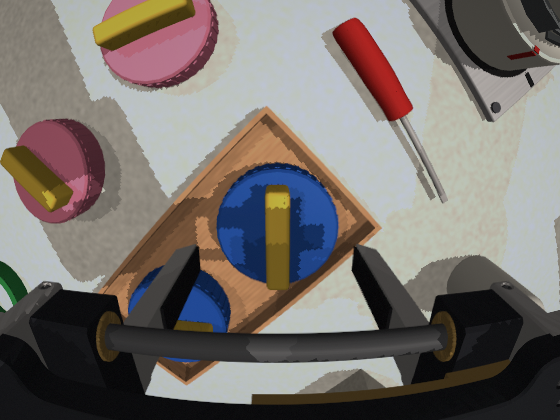

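Run:
```python
from h import *
import pickle
st=pickle.load(open("pics/w4.pkl","rb"))
im=cv2.imread("pics/w4.png"); crop(im,210,150,350,300,4,"pics/w4c.png")
a=np.array([-.5*0+.809,-.588])
for s in(-.035,.035):
  for t in (-.008,.008):
    P=np.r_[np.array([.5623,-.1291])+s*a+t*np.array([.588,.809]),.066]
    u,v=proj("wrist",P,st);print(round((u-210)*4),round((v-150)*4))
```

```text
220 169
323 169
225 565
317 565
```

View pics/w4c.png

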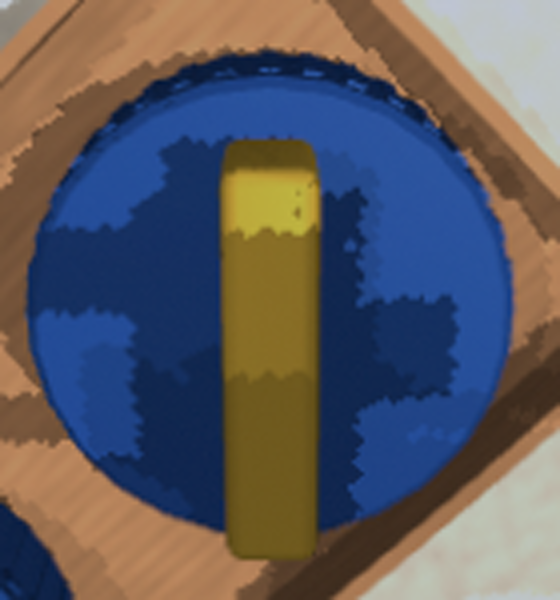

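Prediction and picture agree: bar end rows are predicted at 169 and 565, and I read 170 and 558. Descending to grip.

```bash
python3 -m inch '0 0 2.5 0 0; 0 0 4.2 0 0; 0 0 4.2 0 0.5; 0 0 4.2 0 1; 0 0 4.2 0 1'; python3 -m inch '0 0 0 0 1; 0 0 0 0 1; 0 0 0 0 1'; python3 -c "
from h import *
go([.5623,-.1291,.058],54)"
```

```text
clock: 3.98
tcp_pos: [0.5635, -0.1315, 0.0596]
tcp_rot: [[0.589, 0.808, 0.002], [0.808, -0.589, -0.001], [0.0, 0.002, -1.0]]
contact_force: [-1.0, 0.7, 0.3]
finger_gap: 0.718
clock: 4.35
tcp_pos: [0.5628, -0.1311, 0.0587]
tcp_rot: [[0.589, 0.808, 0.0], [0.808, -0.589, -0.0], [0.0, 0.0, -1.0]]
contact_force: [0.3, -0.5, -0.0]
finger_gap: 0.401
clock 4.35 yaw 53.91 p [ 0.5628 -0.1311  0.0587] row [ 0.13 -0.16  0.07] -0.09 gap 0.401 F [ 0.3 -0.5 -0. ] M [-0.08 -0.   -0.01] q [-0.42  0.28  1.84 -0.    1.02 -1.37]
```

```bash
python3 -m inch '0 -0.15 0.05 0 1; 0 -0.15 0.05 0 1; 0 -0.15 0.05 0 1; 0 -0.15 0.05 0 1'; python3 -c "
from h import *
go([.5623,-.1291,.058],54)"
```

```text
clock: 4.85
tcp_pos: [0.5615, -0.1301, 0.0579]
tcp_rot: [[0.589, 0.808, -0.0], [0.808, -0.589, 0.0], [-0.0, -0.0, -1.0]]
contact_force: [-0.2, 0.2, -0.4]
finger_gap: 0.166
clock 4.85 yaw 53.92 p [ 0.5615 -0.1301  0.0579] row [ 0.13  0.01 -0.01] -0.08 gap 0.166 F [-0.2  0.2 -0.4] M [ 0.03  0.01 -0.01] q [-0.42  0.28  1.84  0.    1.02 -1.37]
```

Gripped (gap 0.166, about 16 mm). Lifting and carrying to mouth_2.

```bash
python3 -m inch '0 0 -5 0 1; 0 0 -10 0 1; 0 0 -16 0 1; 0 0 -16 0 1; 0 0 -16 0 1'; python3 -c "
from h import *
go([.5253,.1418,.22],92.95)"
```

```text
clock: 5.48
tcp_pos: [0.561, -0.13, 0.217]
tcp_rot: [[0.589, 0.808, -0.001], [0.808, -0.589, 0.001], [-0.0, -0.001, -1.0]]
contact_force: [-0.4, -0.4, -1.4]
finger_gap: 0.171
clock 5.47 yaw 53.91 p [ 0.561 -0.13   0.217] row [ 19.86 -18.89  -0.28] -39.04 gap 0.171 F [-0.4 -0.4 -1.4] M [-0.01 -0.04 -0.  ] q [-0.42  0.08  1.75 -0.    1.31 -1.37]
```

```bash
python3 -m inch '4 -3.8 -0.3 -8 1; 8 -7.6 -0.3 -16 1; 12 -11.4 -0.3 -24 1; 16 -15.2 -0.3 -32 1; 19.9 -18.9 -0.3 -39 1'; python3 -m inch '0 0 0 0 1; 0 0 0 0 1'; python3 -c "
from h import *
go([.5253,.1418,.18],92.95)"
```

```text
clock: 6.1
tcp_pos: [0.5241, 0.1435, 0.2181]
tcp_rot: [[-0.055, 0.998, -0.005], [0.998, 0.055, -0.0], [-0.0, -0.005, -1.0]]
contact_force: [0.9, 0.3, -0.2]
finger_gap: 0.164
clock: 6.35
tcp_pos: [0.5252, 0.1415, 0.2191]
tcp_rot: [[-0.05, 0.999, -0.003], [0.999, 0.05, -0.001], [-0.0, -0.003, -1.0]]
contact_force: [0.4, -0.7, -1.7]
finger_gap: 0.168
clock 6.35 yaw 92.88 p [0.5252 0.1415 0.2191] row [0.03 0.03 3.91] -0.07 gap 0.168 F [ 0.4 -0.7 -1.7] M [ 0.06 -0.02  0.04] q [ 0.05  0.    1.83 -0.    1.31 -1.57]
```

```bash
python3 -m inch '0 0 3 0 1; 0 0 5.3 0 1; 0 0 5.3 0 1; 0 0 5.3 0 1'; python3 snap.py w5
python3 - <<'E'
from h import *
for n in("scene","side"):
    im=arm.read_camera(n)[:,:,::-1]
    if n=="scene": crop(im,270,180,390,310,5,"pics/s5.png")
    else: crop(im,215,130,315,240,5,"pics/d5.png")
go([.5253,.1418,.158],92.95)
E
```

```text
clock: 6.85
tcp_pos: [0.5265, 0.141, 0.1686]
tcp_rot: [[-0.049, 0.999, 0.0], [0.999, 0.049, -0.0], [-0.0, 0.0, -1.0]]
contact_force: [-0.1, -0.1, -0.7]
finger_gap: 0.166
clock 6.9 yaw 92.84 p [0.5267 0.1413 0.169 ] row [-0.03 -0.02  0.04] 0.0 gap 0.165 F [ 0.8  0.3 -1.2] M [ 0.02 -0.04  0.02] q [ 0.05  0.06  1.87 -0.    1.21 -1.57]
clock 7.0 yaw 92.88 p [0.5267 0.1416 0.1692] row [ 0.03 -0.14  1.12] -0.07 gap 0.171 F [ 1.1 -0.6 -0.1] M [-0.    0.03 -0.06] q [ 0.05  0.06  1.87 -0.    1.21 -1.57]
```

View pics/w5.png

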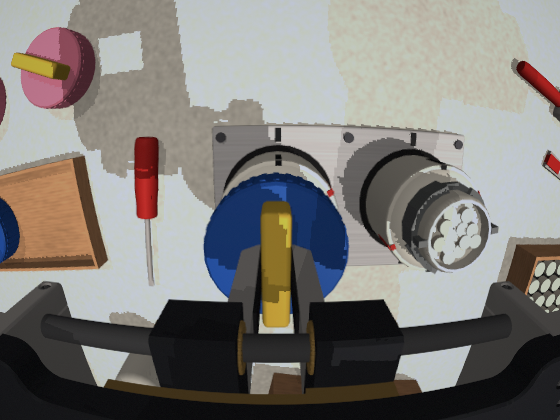

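View pics/s5.png

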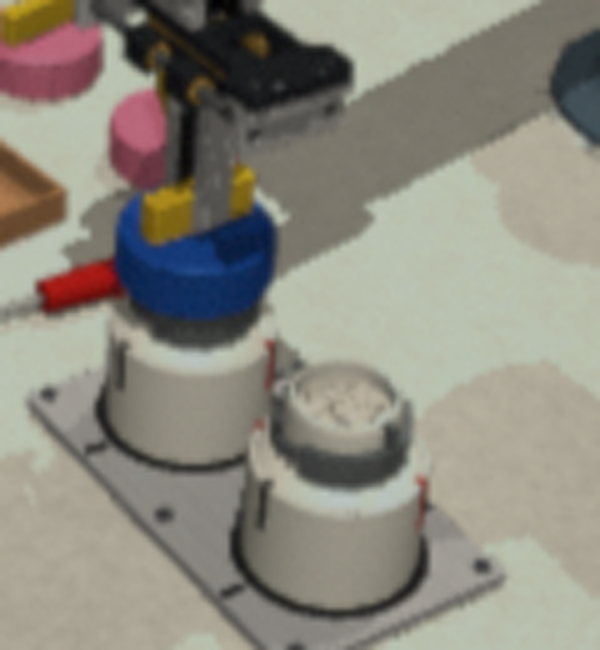

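View pics/d5.png

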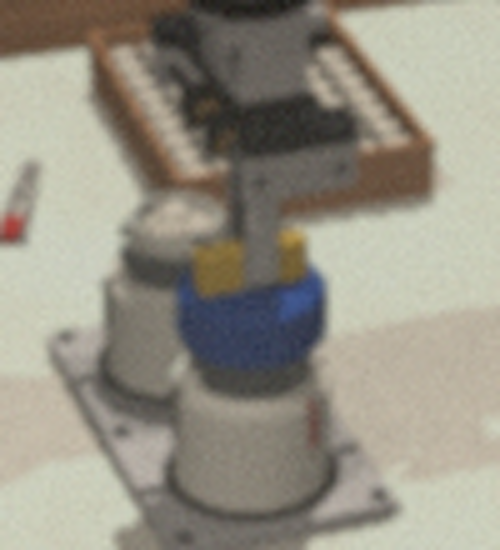

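Run:
```python
from h import *
import pickle
st=pickle.load(open("pics/w5.pkl","rb"));R=st["tcp_rot"];p=st["tcp_pos"]
im=cv2.imread("pics/w5.png"); crop(im,190,160,360,340,3,"pics/w5c.png")
for o in((-.008,-.035,-.008),(.008,-.035,-.008),(-.008,.035,-.008),(.008,.035,-.008)):
    u,v=proj("wrist",p+R@np.array(o),st);print(round((u-190)*3),round((v-160)*3))
for P in ([.5253-.0455,.1418,.135],):pass
```

```text
216 162
313 162
222 508
304 508
```

View pics/w5c.png

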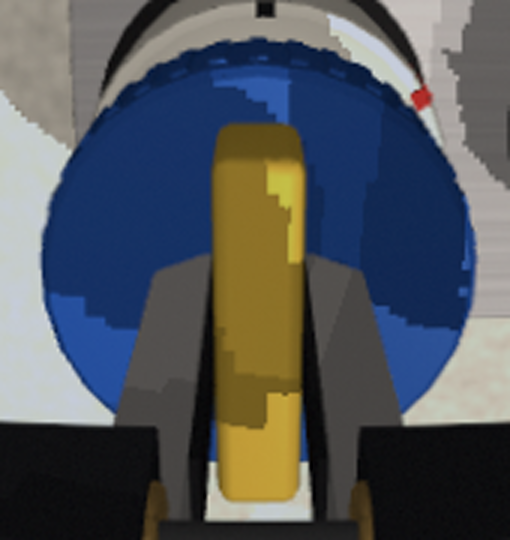

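Lid centred over the jar. Lowering onto the thread start.

```bash
python3 -m inch '0 -0.08 0.6 0 1; 0 -0.08 0.9 0 1; 0 -0.08 1.1 0 1; 0 -0.08 1.1 0 1'; python3 -c "
from h import *
go([.5253,.1418,.158],92.95)"
```

```text
clock: 7.5
tcp_pos: [0.5252, 0.1419, 0.1573]
tcp_rot: [[-0.051, 0.999, -0.0], [0.999, 0.051, -0.0], [-0.0, -0.0, -1.0]]
contact_force: [-1.0, -0.8, 1.3]
finger_gap: 0.169
clock 7.5 yaw 92.92 p [0.5252 0.1419 0.1573] row [-0.01  0.   -0.07] -0.03 gap 0.169 F [-1.  -0.8  1.3] M [-0.04  0.28 -0.07] q [ 0.06  0.07  1.88 -0.    1.19 -1.57]
```

```bash
python3 -m inch '0 0 0.1 6 1; 0 0 0.2 12 1; 0 0 0.3 18 1; 0 0 0.35 21 1; 0 0 0.35 21 1'; python3 -c "
from h import *
go([.5253,.1418,.158],92.95)"
```

```text
clock: 8.12
tcp_pos: [0.5257, 0.142, 0.1539]
tcp_rot: [[0.31, 0.951, 0.001], [0.951, -0.31, 0.0], [0.001, 0.001, -1.0]]
contact_force: [0.6, -0.0, 1.7]
finger_gap: 0.167
clock 8.12 yaw 71.94 p [0.5257 0.142  0.1539] row [-0.03 -0.03 -0.41] -21.01 gap 0.167 F [ 0.6 -0.   1.7] M [ 0.04 -0.08  0.05] q [ 0.06  0.07  1.88  0.    1.18 -1.2 ]
```

Turning with low torque so far. Going a little past 28° to see whether it jams.

```bash
python3 -m inch '0 0 0.07 4 1; 0 0 0.13 8 1; 0 0 0.18 11 1; 0 0 0.18 11 1'; python3 -c "
from h import *
go([.5253,.1418,.158],92.95)"
```

```text
clock: 8.62
tcp_pos: [0.5256, 0.142, 0.152]
tcp_rot: [[0.485, 0.874, 0.001], [0.874, -0.485, 0.0], [0.001, 0.001, -1.0]]
contact_force: [-0.6, 0.0, 1.0]
finger_gap: 0.166
clock 8.62 yaw 60.98 p [0.5256 0.142  0.152 ] row [-0.03 -0.01 -0.6 ] -31.97 gap 0.166 F [-0.6  0.   1. ] M [-0.   -0.04 -0.04] q [ 0.06  0.07  1.89  0.    1.18 -1.01]
```

No jam at 32°, so this lid seems to fit. On to 60°.

```bash
python3 -m inch '0 0 0.12 7 1; 0 0 0.23 14 1; 0 0 0.35 21 1; 0 0 0.42 26 1; 0 0 0.42 26 1'; python3 -c "
from h import *
go([.5253,.1418,.148],32.95)"
```

```text
clock: 9.25
tcp_pos: [0.5256, 0.1419, 0.1479]
tcp_rot: [[0.819, 0.574, 0.001], [0.574, -0.819, 0.0], [0.001, 0.0, -1.0]]
contact_force: [0.1, 0.2, 2.8]
finger_gap: 0.167
clock 9.25 yaw 35.03 p [0.5256 0.1419 0.1479] row [-0.03 -0.   -0.01] 2.08 gap 0.167 F [0.1 0.2 2.8] M [-0.03  0.04 -0.04] q [ 0.06  0.08  1.89  0.    1.17 -0.56]
```

```bash
python3 -m inch '0 0 0.03 2 1; 0 0 0.03 4 1; 0 0 0.03 5 1; 0 0 0.03 5 1';  python3 -c "
from h import *
go([.5253,.1418,.148],32.95)"; python3 snap.py w6
python3 - <<'E'
from h import *
im=cv2.imread("pics/w6.png"); crop(im,190,110,370,300,3,"pics/w6c.png")
im=arm.read_camera("scene")[:,:,::-1]
crop(im,270,180,390,310,5,"pics/s6.png")
E
```

```text
clock: 9.75
tcp_pos: [0.5254, 0.1418, 0.1479]
tcp_rot: [[0.865, 0.501, 0.0], [0.501, -0.865, -0.001], [-0.0, 0.001, -1.0]]
contact_force: [-2.6, -1.2, 5.3]
finger_gap: 0.169
clock 9.75 yaw 30.06 p [0.5254 0.1418 0.1479] row [-0.01 -0.01 -0.01] -2.89 gap 0.169 F [-2.6 -1.2  5.3] M [-0.16  0.35  0.61] q [ 0.06  0.08  1.89 -0.    1.17 -0.47]
clock 9.8 yaw 30.06 p [0.5254 0.1418 0.1479] row [-0. -0.  0.] 0.0 gap 0.173 F [-0.9 -1.1  5.9] M [-0.21  0.38  0.67] q [ 0.06  0.08  1.89 -0.    1.17 -0.47]
```

View pics/w6c.png

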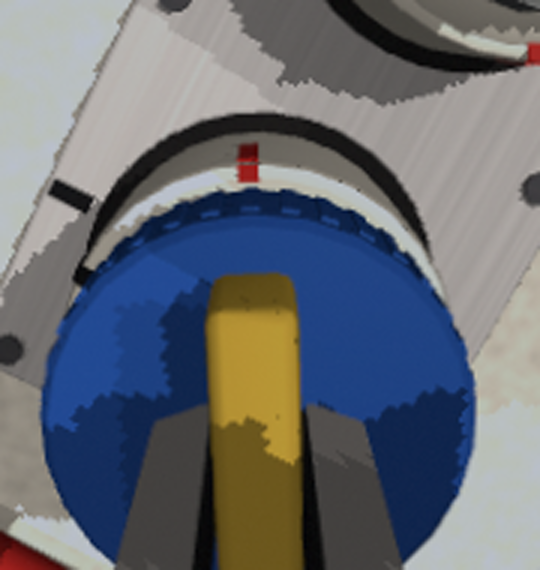

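View pics/s6.png

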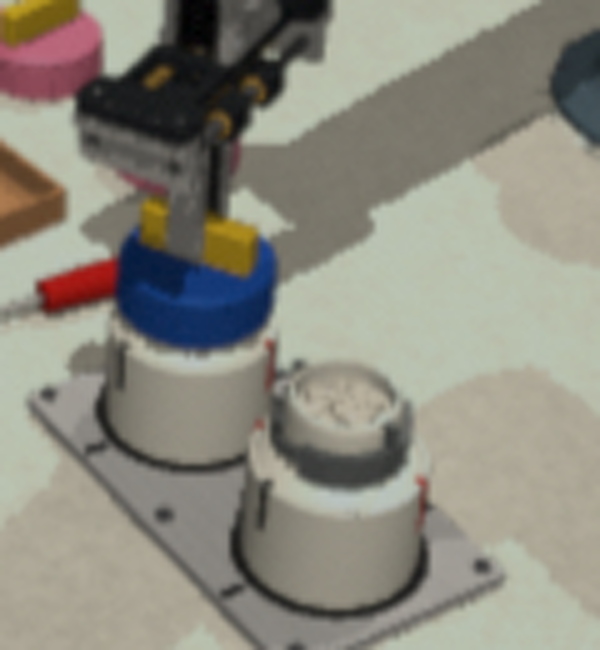

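Stopped at 62° with 0.6 Nm, and the bar points at the red mark: home. Easing the twist, releasing and lifting.

```bash
python3 -m inch '0 0 0 -2.5 1; 0 0 0 -2.5 0.6; 0 0 0 -2.5 0.6; 0 0 0 -2.5 0.3; 0 0 0 -2.5 0.3'; python3 -m inch '0 0 -2 0 0; 0 0 -6 0 0; 0 0 -10 0 0; 0 0 -10 0 0'; python3 -c "
from h import *
go([.646,-.317,.24],-38)"; python3 snap.py w7
```

```text
clock: 10.48
tcp_pos: [0.5251, 0.1419, 0.147]
tcp_rot: [[0.844, 0.536, -0.0], [0.536, -0.844, -0.0], [-0.0, -0.0, -1.0]]
contact_force: [-0.1, 0.6, -0.7]
finger_gap: 0.557
clock: 10.98
tcp_pos: [0.5273, 0.142, 0.2512]
tcp_rot: [[0.844, 0.536, 0.007], [0.536, -0.844, 0.0], [0.006, 0.004, -1.0]]
contact_force: [0.9, 0.7, -0.0]
finger_gap: 0.975
clock 10.97 yaw 32.41 p [0.5273 0.142  0.2512] row [-14.59  45.11   1.18] 70.41 gap 0.975 F [ 0.9  0.7 -0. ] M [-0.03  0.04  0.01] q [ 0.06 -0.03  1.8   0.    1.36 -0.51]
clock 11.03 yaw 32.41 p [0.526  0.1419 0.2486] row [ 0.12  0.06 -0.26] 0.0 gap 0.989 F [-0.7  0.2  0.3] M [-0.05  0.02 -0.04] q [ 0.06 -0.03  1.8  -0.    1.36 -0.51]
```

View pics/w7.png

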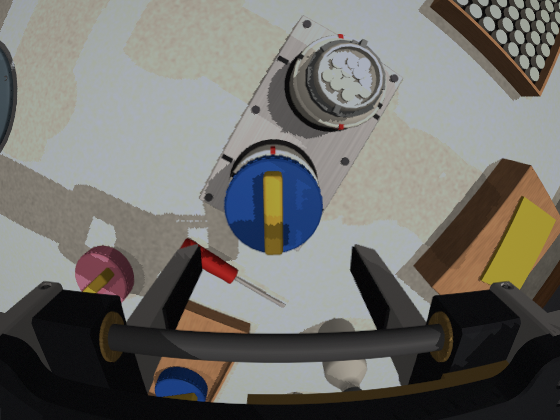

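```bash
python3 -c "
from h import *
go([.52,-.33,.24],-38)"
```

```text
clock 11.03 yaw 32.41 p [0.526  0.1419 0.2486] row [-25.8   39.52   0.85] 70.41 gap 0.989 F [-0.7  0.2  0.3] M [-0.05  0.02 -0.04] q [ 0.06 -0.03  1.8  -0.    1.36 -0.51]
```

```bash
python3 -m inch '-10 14 0.5 20 0; -25.8 39.5 0.9 70.4 0; -25.8 39.5 0.9 70.4 0; -25.8 39.5 0.9 70.4 0; -25.8 39.5 0.9 70.4 0'; python3 -c "
from h import *
go([.52,-.33,.24],-38)"
```

```text
clock: 11.65
tcp_pos: [0.519, -0.172, 0.2389]
tcp_rot: [[0.929, -0.369, -0.003], [-0.369, -0.929, 0.002], [-0.003, -0.001, -1.0]]
contact_force: [0.5, -0.1, 0.7]
finger_gap: 0.998
clock 11.65 yaw -21.67 p [ 0.519  -0.172   0.2389] row [ 5.93 14.65 -0.14] 16.33 gap 0.998 F [ 0.5 -0.1  0.7] M [-0.07  0.06 -0.  ] q [-0.53 -0.01  1.8   0.    1.35 -0.15]
```

```bash
python3 -m inch '3 8 -0.1 9 0; 5.9 14.6 -0.1 16.3 0; 5.9 14.6 -0.1 16.3 0; 5.9 14.6 -0.1 16.3 0; 5.9 14.6 -0.1 16.3 0'; python3 snap.py w8; python3 -c "
from h import *
im=cv2.imread('pics/w8.png'); crop(im,180,40,360,220,3.3,'pics/w8c.png')"
```

```text
clock: 12.28
tcp_pos: [0.5217, -0.3267, 0.2405]
tcp_rot: [[0.793, -0.61, -0.002], [-0.61, -0.793, 0.002], [-0.003, -0.001, -1.0]]
contact_force: [-0.0, -0.0, -0.2]
finger_gap: 0.999
clock 12.32 yaw -37.53 p [ 0.5219 -0.3264  0.2409] row [-0.    0.04  0.05] 0.0 gap 0.997 F [0.2 0.5 1.2] M [-0.08  0.14  0.06] q [-0.74  0.15  1.63  0.    1.36 -0.09]
```

View pics/w8.png

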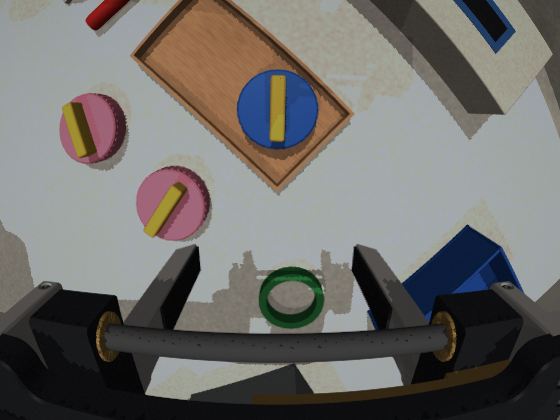

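View pics/w8c.png

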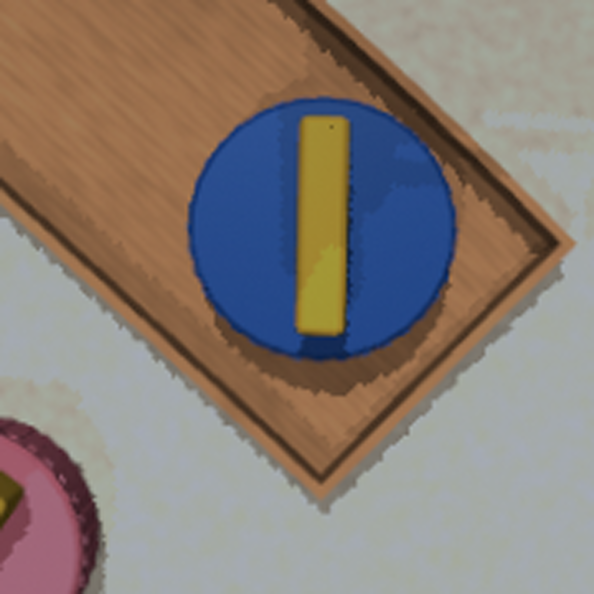

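Run:
```python
from h import *
import pickle
st=pickle.load(open("pics/w8.pkl","rb"))
def f(u,v,z): return atz("wrist",180+u/3.3,40+v/3.3,z,st)[:2]
P=[f(*p,.066) for p in ((300,116),(349,117),(345,333),(297,331))]
m=np.mean(P,0);d=P[0]+P[1]-P[2]-P[3];a=np.degrees(np.arctan2(d[1],d[0]));print(m,a,f(323,228,.038))
go([*m,.1],a-90)
```

```text
[ 0.58100772 -0.25414207] 51.56218208953238 [ 0.58091186 -0.2545485 ]
clock 12.32 yaw -37.53 p [ 0.5219 -0.3264  0.2409] row [ 0.31 -9.32 14.1 ] 0.9 gap 0.997 F [0.2 0.5 1.2] M [-0.08  0.14  0.06] q [-0.74  0.15  1.63  0.    1.36 -0.09]
```

```bash
python3 -m inch '0.2 -5 3 0.9 0; 0.3 -9.3 8 0.9 0; 0.3 -9.3 12 0.9 0; 0.3 -9.3 14.1 0.9 0; 0.3 -9.3 14.1 0.9 0'; python3 snap.py w9
python3 - <<'E'
from h import *
import pickle
st=pickle.load(open("pics/w9.pkl","rb"))
im=cv2.imread("pics/w9.png"); crop(im,210,150,350,300,4,"pics/w9c.png")
t=np.radians(51.5);a=np.array([np.cos(t),np.sin(t)]);b=np.array([-a[1],a[0]])
for s in(-.035,.035):
  for k in (-.008,.008):
    u,v=proj("wrist",np.r_[np.array([.581,-.254])+s*a+k*b,.066],st);print(round((u-210)*4),round((v-150)*4))
go([.581,-.254,.058],-38.5)
E
```

```text
clock: 12.95
tcp_pos: [0.5804, -0.2551, 0.0999]
tcp_rot: [[0.783, -0.622, -0.002], [-0.622, -0.783, 0.002], [-0.003, 0.0, -1.0]]
contact_force: [0.0, -1.1, 0.1]
finger_gap: 0.999
clock 13.0 yaw -38.5 p [ 0.5815 -0.2561  0.1018] row [-0.14 -0.02  0.19] 0.0 gap 0.998 F [ 0.3 -1.5  0.3] M [-0.1   0.08 -0.04] q [-0.59  0.34  1.68  0.    1.13  0.08]
301 567
209 567
306 171
203 171
clock 13.0 yaw -38.5 p [ 0.5815 -0.2561  0.1018] row [-0.17 -0.14  4.38] 0.0 gap 0.998 F [ 0.3 -1.5  0.3] M [-0.1   0.08 -0.04] q [-0.59  0.34  1.68  0.    1.13  0.08]
```

View pics/w9c.png

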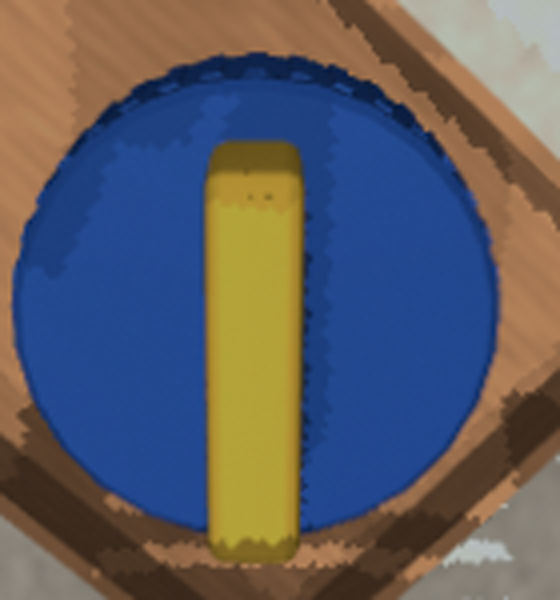

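```bash
python3 -m inch '0 -0.05 2.5 0 0.5; 0 -0.05 4.2 0 0.5; 0 -0.05 4.2 0 1; 0 -0.05 4.2 0 1; 0 -0.05 4.2 0 1'; python3 -m inch '0 0 0 0 1; 0 0 0 0 1; 0 0 0 0 1; 0 0 0 0 1; 0 0 0 0 1';  python3 -c "
from h import *
go([.581,-.254,.058],-38.5)"
```

```text
clock: 13.62
tcp_pos: [0.5822, -0.2562, 0.0603]
tcp_rot: [[0.783, -0.623, 0.002], [-0.623, -0.783, -0.001], [0.002, -0.0, -1.0]]
contact_force: [-0.4, -0.1, 0.6]
finger_gap: 0.505
clock: 14.25
tcp_pos: [0.5815, -0.2556, 0.0591]
tcp_rot: [[0.783, -0.623, -0.0], [-0.623, -0.783, 0.0], [-0.0, -0.0, -1.0]]
contact_force: [-0.4, 0.9, 0.6]
finger_gap: 0.166
clock 14.25 yaw -38.5 p [ 0.5815 -0.2556  0.0591] row [-0.14 -0.09  0.11] -0.0 gap 0.166 F [-0.4  0.9  0.6] M [ 0.08  0.3  -0.01] q [-0.59  0.4   1.69  0.    1.06  0.08]
```

```bash
python3 -m inch '0 0 -5 0 1; 0 0 -10 0 1; 0 0 -16 0 1; 0 0 -19 0 1; 0 0 -19 0 1'; python3 -c "
from h import *
go([.5181,.2816,.25],92.95)"
```

```text
clock: 14.88
tcp_pos: [0.5828, -0.2565, 0.252]
tcp_rot: [[0.783, -0.623, 0.005], [-0.623, -0.783, -0.003], [0.006, -0.0, -1.0]]
contact_force: [0.4, -0.0, -2.0]
finger_gap: 0.165
clock 14.88 yaw -38.5 p [ 0.5828 -0.2565  0.252 ] row [-3.856e+01 -3.808e+01 -2.000e-02] -131.45 gap 0.165 F [ 0.4 -0.  -2. ] M [-0.09  0.11 -0.  ] q [-0.59  0.19  1.57 -0.    1.38  0.08]
```

```bash
python3 -m inch '-4 -4 0 -8 1; -8 -8 0 -18 1; -12 -12 0 -28 1; -16 -16 0 -38 1; -20 -20 0 -48 1';python3 -c "
from h import *
go([.5181,.2816,.25],92.95)"
```

```text
clock: 15.5
tcp_pos: [0.5479, 0.0272, 0.246]
tcp_rot: [[0.985, 0.17, -0.004], [0.17, -0.985, 0.001], [-0.004, -0.001, -1.0]]
contact_force: [1.3, 0.6, -0.6]
finger_gap: 0.167
clock 15.5 yaw 9.81 p [0.5479 0.0272 0.246 ] row [  1.4  -25.58  -0.37] -83.14 gap 0.167 F [ 1.3  0.6 -0.6] M [-0.08 -0.03 -0.02] q [-0.16 -0.01  1.79  0.    1.36 -0.33]
```

```bash
python3 -m inch '0.3 -5 -0.3 -10 1; 0.6 -10 -0.3 -20 1; 0.9 -15 -0.3 -30 1; 1.2 -20 -0.3 -40 1; 1.4 -25.6 -0.3 -50 1';python3 -c "
from h import *
go([.5181,.2816,.22],92.95)"
```

```text
clock: 16.12
tcp_pos: [0.5197, 0.2812, 0.2488]
tcp_rot: [[0.503, 0.864, -0.004], [0.864, -0.503, -0.001], [-0.003, -0.003, -1.0]]
contact_force: [-0.0, 0.3, -0.6]
finger_gap: 0.165
clock 16.12 yaw 59.79 p [0.5197 0.2812 0.2488] row [-0.04 -0.15  2.89] -33.16 gap 0.165 F [-0.   0.3 -0.6] M [-0.07 -0.01  0.  ] q [ 0.3   0.09  1.68 -0.    1.37 -0.74]
```

```bash
python3 -m inch '0 -0.15 0 -9 1; 0 -0.15 0 -18 1; 0 -0.15 0 -27 1; 0 -0.15 1 -33.2 1; 0 -0.15 3 -33.2 1'; python3 -m inch '0 0 0 0 1; 0 0 0 0 1'; python3 -c "
from h import *
go([.5181,.2816,.17],92.95)"
```

```text
clock: 16.75
tcp_pos: [0.5193, 0.2807, 0.2195]
tcp_rot: [[-0.046, 0.999, -0.002], [0.999, 0.046, -0.001], [-0.0, -0.002, -1.0]]
contact_force: [0.2, -0.1, -1.7]
finger_gap: 0.166
clock: 17.0
tcp_pos: [0.5196, 0.2808, 0.2213]
tcp_rot: [[-0.046, 0.999, -0.001], [0.999, 0.046, -0.0], [-0.0, -0.001, -1.0]]
contact_force: [0.6, 0.1, -1.4]
finger_gap: 0.169
clock 17.0 yaw 92.65 p [0.5196 0.2808 0.2213] row [ 0.09 -0.14  5.13] -0.3 gap 0.169 F [ 0.6  0.1 -1.4] M [ 0.   -0.02 -0.01] q [ 0.3   0.11  1.71 -0.    1.32 -1.31]
```

```bash
python3 -m inch '0.09 -0.06 3 -0.3 1; 0.09 -0.06 5.1 -0.3 1; 0.09 -0.06 5.1 -0.3 1; 0.09 -0.06 5.1 -0.3 1'; python3 snap.py w10
python3 - <<'E'
from h import *
import pickle
st=pickle.load(open("pics/w10.pkl","rb"));R=st["tcp_rot"];p=st["tcp_pos"]
im=cv2.imread("pics/w10.png"); crop(im,190,110,370,340,2.6,"pics/w10c.png")
for o in((-.008,-.035,-.007),(.008,-.035,-.007),(-.008,.035,-.007),(.008,.035,-.007)):
    u,v=proj("wrist",p+R@np.array(o),st);print(round((u-190)*2.6),round((v-110)*2.6))
crop(arm.read_camera("scene")[:,:,::-1],270,180,390,310,5,"pics/s10.png")
go([.519,.2816,.159],92.95)
E
```

```text
clock: 17.5
tcp_pos: [0.52, 0.282, 0.1725]
tcp_rot: [[-0.052, 0.999, 0.002], [0.999, 0.052, 0.001], [0.001, 0.002, -1.0]]
contact_force: [0.6, 0.4, -0.9]
finger_gap: 0.172
clock 17.55 yaw 92.99 p [0.5201 0.2821 0.1728] row [-0.   -0.01  0.02] 0.0 gap 0.167 F [ 0.2  0.4 -0.2] M [-0.01  0.04  0.01] q [ 0.31  0.16  1.75 -0.    1.23 -1.32]
187 269
271 269
192 568
264 568
clock 17.6 yaw 92.99 p [0.5201 0.2821 0.1727] row [-0.04 -0.11  1.37] 0.04 gap 0.166 F [ 0.  -0.8 -1.2] M [ 0.03  0.   -0.05] q [ 0.31  0.16  1.75  0.    1.23 -1.32]
```

View pics/w10c.png

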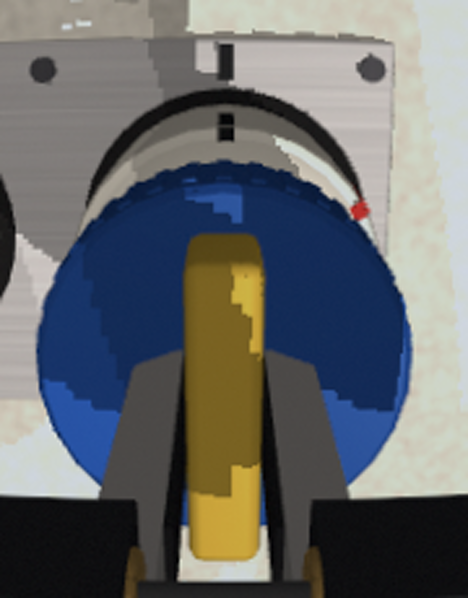

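View pics/s10.png

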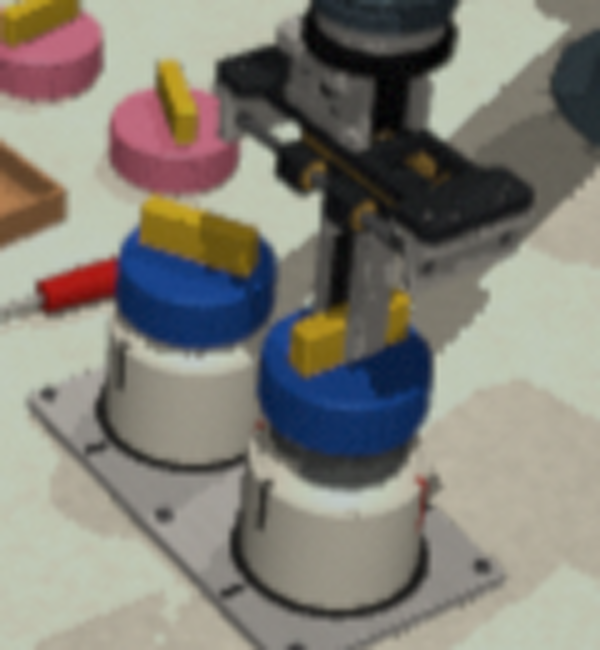

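Aligned: bar at the black marks, lid over the neck. Lowering.

```bash
python3 -m inch '-0.04 -0.1 0.7 0 1; -0.04 -0.1 1.1 0 1; -0.04 -0.1 1.35 0 1; -0.04 -0.1 1.35 0 1'; python3 -c "
from h import *
go([.519,.2816,.159],92.95)"
```

```text
clock: 18.1
tcp_pos: [0.5183, 0.2814, 0.1583]
tcp_rot: [[-0.052, 0.999, 0.0], [0.999, 0.052, -0.0], [-0.0, 0.0, -1.0]]
contact_force: [-2.0, -0.6, 3.9]
finger_gap: 0.169
clock 18.1 yaw 93.0 p [0.5183 0.2814 0.1583] row [ 0.02  0.07 -0.07] 0.05 gap 0.169 F [-2.  -0.6  3.9] M [-0.16  0.46 -0.08] q [ 0.31  0.17  1.77 -0.    1.2  -1.32]
```

```bash
python3 -m inch '0 0.02 0.05 6 1; 0 0.02 0.15 12 1; 0 0.02 0.25 18 1; 0 0.02 0.3 21 1; 0 0.02 0.3 21 1'; python3 -c "
from h import *
go([.519,.2816,.1583],92.95)"; python3 -m inch '0 0 0.07 4 1; 0 0 0.13 8 1; 0 0 0.18 11 1; 0 0 0.18 11 1'; python3 -c "
from h import *
go([.519,.2816,.1583],92.95)"
```

```text
clock: 18.73
tcp_pos: [0.5189, 0.2816, 0.1549]
tcp_rot: [[0.309, 0.951, 0.001], [0.951, -0.309, 0.001], [0.001, 0.001, -1.0]]
contact_force: [1.3, 1.2, 1.7]
finger_gap: 0.167
clock 18.73 yaw 72.01 p [0.5189 0.2816 0.1549] row [-0.    0.01 -0.34] -20.94 gap 0.167 F [1.3 1.2 1.7] M [ 0.15 -0.09 -0.06] q [ 0.31  0.18  1.77  0.    1.2  -0.95]
clock: 19.23
tcp_pos: [0.5187, 0.2815, 0.1531]
tcp_rot: [[0.484, 0.875, 0.001], [0.875, -0.484, 0.0], [0.001, 0.001, -1.0]]
contact_force: [0.7, 0.5, 1.8]
finger_gap: 0.165
clock 19.23 yaw 61.06 p [0.5187 0.2815 0.1531] row [ 0.02  0.02 -0.52] -31.89 gap 0.165 F [0.7 0.5 1.8] M [ 0.08  0.02 -0.08] q [ 0.31  0.18  1.77  0.    1.19 -0.76]
```

No jam here either, so both lids are in their right jars. On to the stop.

```bash
python3 -m inch '0 0 0.12 7 1; 0 0 0.23 14 1; 0 0 0.35 21 1; 0 0 0.42 26 1; 0 0 0.42 26 1'; python3 -m inch '0 0 0.04 2 1; 0 0 0.04 4 1; 0 0 0.04 5 1; 0 0 0.04 5 1';python3 -c "
from h import *
go([.519,.2816,.149],32.95)"
```

```text
clock: 19.85
tcp_pos: [0.5188, 0.2814, 0.1491]
tcp_rot: [[0.818, 0.575, 0.001], [0.575, -0.818, 0.0], [0.001, 0.0, -1.0]]
contact_force: [0.3, -0.6, 3.5]
finger_gap: 0.168
clock: 20.35
tcp_pos: [0.5187, 0.2813, 0.1491]
tcp_rot: [[0.864, 0.503, 0.001], [0.503, -0.864, -0.001], [0.0, 0.001, -1.0]]
contact_force: [-0.4, -1.2, 6.4]
finger_gap: 0.167
clock 20.35 yaw 30.19 p [0.5187 0.2813 0.1491] row [ 0.04 -0.01  0.01] -2.76 gap 0.167 F [-0.4 -1.2  6.4] M [-0.29  0.32  0.62] q [ 0.31  0.18  1.77 -0.    1.19 -0.22]
```

Stop reached (0.62 Nm at about 62°). Releasing and lifting.

```bash
python3 -m inch '0 0 0 -2.5 1; 0 0 0 -2.5 0.6; 0 0 0 -2.5 0.6; 0 0 0 -2.5 0.3; 0 0 0 -2.5 0.3'; python3 -m inch '0 0 -2 0 0.2; 0 0 -6 0 0.2; 0 0 -12 0 0; 0 5 -14 0 0; 0 8 -14 0 0'; python3 -m inch '0 0 0 0 0; 0 0 0 0 0; 0 0 0 0 0; 0 0 0 0 0'; python3 snap.py w11
python3 - <<'E'
from h import *
crop(arm.read_camera("scene")[:,:,::-1],200,160,400,340,4,"pics/s11.png")
crop(cv2.imread("pics/w11.png"),150,0,450,260,2.6,"pics/w11c.png")
E
```

```text
clock: 20.98
tcp_pos: [0.5182, 0.2813, 0.1479]
tcp_rot: [[0.843, 0.537, -0.0], [0.537, -0.843, -0.0], [-0.0, -0.0, -1.0]]
contact_force: [-0.2, 0.7, 0.4]
finger_gap: 0.56
clock: 21.6
tcp_pos: [0.5635, 0.213, 0.2933]
tcp_rot: [[0.843, 0.537, 0.008], [0.537, -0.844, 0.001], [0.007, 0.003, -1.0]]
contact_force: [-0.5, 0.3, -0.9]
finger_gap: 1.002
clock: 22.1
tcp_pos: [0.5609, 0.2146, 0.2881]
tcp_rot: [[0.843, 0.538, -0.0], [0.538, -0.843, 0.0], [-0.0, -0.0, -1.0]]
contact_force: [0.2, 0.1, 0.0]
finger_gap: 0.999
clock 22.15 yaw 32.56 p [0.561  0.2145 0.2881] row [ 0.   -0.01  0.  ] 0.0 gap 0.997 F [ 0.3  0.3 -0.1] M [-0.04  0.02 -0.01] q [ 0.18  0.08  1.62  0.    1.44 -0.39]
```

View pics/w11c.png

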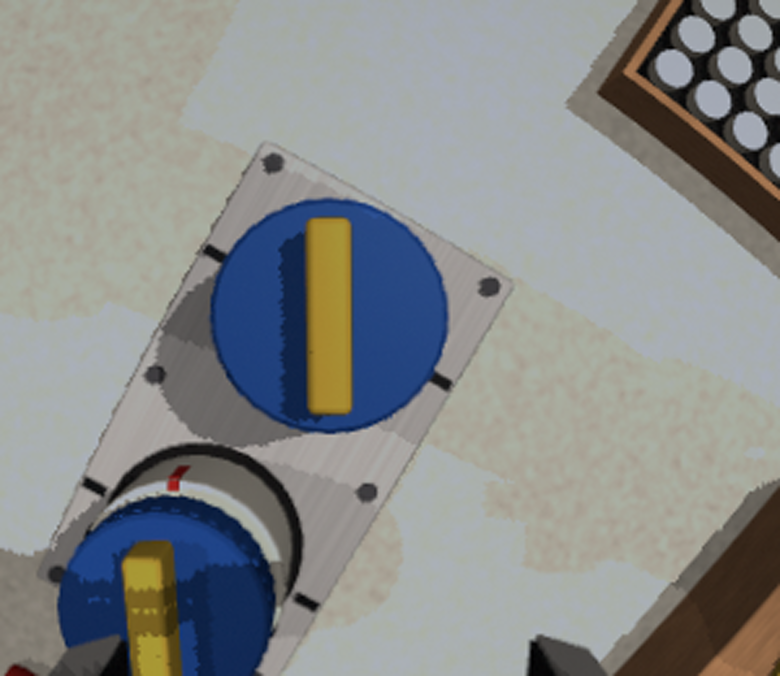

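View pics/s11.png

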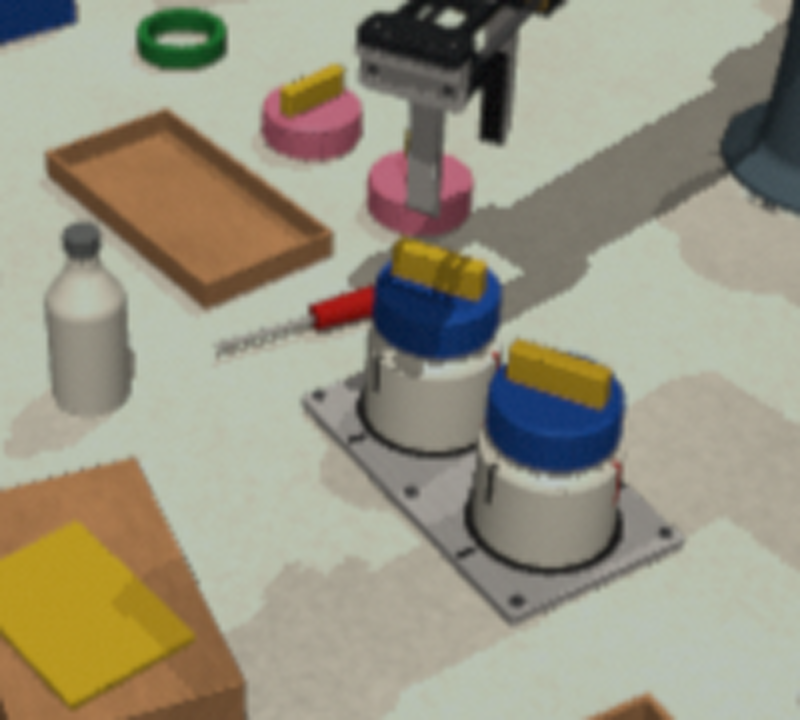

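Both lids sit alike, with their bars toward the red marks and the grey necks covered. One numeric check, then I'll hand in.

Run:
```python
from h import *
import pickle
st=pickle.load(open("pics/w11.pkl","rb"))
P=[atz("wrist",150+u/2.6,v/2.6,.156,st)[:2] for u,v in((308,218),(350,219),(352,412),(310,411))]
d=P[0]+P[1]-P[2]-P[3];print(np.mean(P,0),(2.95-np.degrees(np.arctan2(d[1],d[0])))%180,np.linalg.norm(d)/2)
arm.finish_job()
```

```text
[0.51884449 0.28187393] 59.74859927618944 0.06761215177796932
the job is handed in; nothing more can be done
```

Both jars are closed and the job is handed in, at about 22 s of the 72 s allowed. Each blue lid was screwed to its stop, then let go.

- **Which lid went where:** the lid nearer the stand went on the -y jar (mouth_2), the other on the +y jar (mouth_1). Neither jammed near 28°, so both first tries were right and no lid had to come back off.
- **Home position:** both turned to about 62° against a stop of about 0.6 Nm. Going by the gripper height, they sank about 10 mm, which puts them at home height.
- **Last checks on the +y lid:** the picture put it 0.8 mm from its jar's axis, with the bar turned 59.7° from the black marks.
- **Last checks on the -y lid:** I only checked it by eye after release. It looked level, with its bar at the red mark.
- **Rest of the scene:** the gripper was open and clear of everything. The bystanders in the last pictures showed no sign of being moved; the brush and tweezers were outside those crops.

The two fixed cameras differed by up to 2 cm in my first rough readings, so I used the wrist camera for all grasps and placings. I saw no other disagreements.

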